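# Sweep the offcuts off the carving board

## Robot

A 6-joint arm with a two-finger parallel gripper is mounted at the origin on the work surface. World frame = base frame: x ahead of the robot, y to its left, z up, the work surface at z = 0. Lengths are in m, angles in degrees, forces in N, time in s.
With the tool pointing down it reaches from about 0.225 to 0.875 m from the base axis. Payload 3.4 kg.
Tool frame: the origin (TCP) lies midway between the tips of the shut fingers; the grasp point (between the pads) lies 19 mm behind it (hold_point_z is the distance from the TCP to the grasp point, in m); z points along the fingers, y is the line along which they close (so a half turn about z gives the same grasp; the last joint's range is limited). The gripper opens to 85 mm and grips with 20 to 120 N. Pads are 22 mm wide; open, the fingers measure 114 mm over their backs; the gripper's body (76 mm by 85 mm) begins 54 mm behind the grasp point. The pads swing forward as they close: fully open they stand 13 mm farther back than shut.
Start: joints at [59.817, 15.808, 86.224, -0, 77.962, -6.933], TCP at [0.227, 0.528, 0.231] pointing down, gripper open.
Joint ranges: [-165.64, 165.64], [-43.16, 119.46], [12.63, 154.43], [-67.54, 247.53], [6.08, 155.33], [-154.97, 154.97]. Speed limits (degrees/s): [147.25, 147.25, 180, 180, 180, 180].

## Interface

Orientations are given as [roll, pitch, yaw] about the fixed x, y, z axes, in that order (R = Rz(yaw) Ry(pitch) Rx(roll)).
In Python, from workcell import * gives the robot as it stands.
- The arm moves only by the tool play_rows, never from a script. Its argument "plan" is a list of rows, each a list of 7 numbers: the shift along the tool's x, y, z in m, then the turn, a rotation vector about the tool's x, y, z in degrees, then the finger opening in m, from 0 to 0.0854. A call has 1 to 20 rows; each row shifts and turns the commanded pose from where the row before left it, along the tool's axes as they then stand; what a row does not reach is not made up. A row lasts 1/10 s, in which the tool goes at most 50 mm and 8.59 degrees, less where a joint would pass 70% of its speed; a pose out of reach is approached as far as the arm can. A call is refused whole if a number of a shift passes 0.05 or a number of a turn 8.59, either way. A call with a gripper value outside its range is refused whole. The fingers move at their own pace and stop on an object; the grip force is fixed at half the most. Time passes only in rows, so rows that do not move let the fingers close. It gives the time, the measured TCP pose, the force, the opening and the grip force at its end, in the units of the state.
- get_state(): the state, without advancing time (a new reading comes with each control period).
- snapshot(name): name is "scene" or "top"; returns a dict with "img" (420x560x3 uint8, red, green, blue), "depth" (420x560 float32, m along the optical axis (not along the pixel's ray), 0 where there is no reading), "fx", "fy", "cx", "cy" (pixels), "T" (4x4, takes a point from camera to world coordinates). Camera axes: x right, y down, z forward; pixel columns grow to the right and rows downward; lengths in m; the calibration is good to about 2 mm. A picture is of the moment at which its call begins.
- sign_off(): hands the job in; it is judged then, once.
The state is a dict: "time_s": time; "qpos": joint angles; "qd": joint speeds; "joint_efforts": joint torques, N m; "ee_pos": TCP position; "tool_rot": TCP orientation; "ft_force": force on the tool from outside, world axes, zero at the start; "wrist_torque": the same for the moment, N m; "width": finger opening in m; "grip_force": force on a finger pad.
Only numpy, scipy, OpenCV 4.12 (cv2) and the standard library are available. Lean on these libraries where they do the work, as an engineer would, in place of code of your own. Each camera call takes 0.05 s, during which the arm holds its last target. There are 200 camera calls.

## Task

Clear the three loose wood offcuts from the carving board: with the fingers, sweep them along the board and off its end into the open scrap tray that stands against it, until all three lie in the tray. Only push them, never pinch, lift or carry them, and leave the half-carved panel, the rosette, the wax tin and everything else on the bench where it is.

Things in the scene. Friction and masses are not known exactly. Their poses are not given: they have to be found in the camera images.
- board: Fixed carving board, slab 300 (x) x 280 mm (y), flat top 80 mm above the bench. Origin: middle of its underside, on the bench. Far (+x) edge: stop rail at x 150 to 168 mm, 20 mm above the top; other edges open. Rosette, panel and tin lie in a row along y at x = 0; the offcuts lie in the free lanes either side (x about -90 and +90 mm). Tray stands at one y end, gouge rack at the other.
- tray: Scrap tray, fixed: an empty open plywood box, 300 mm along x, 130 mm along y, rim 68 mm above the bench (12 mm below the board's top), walls and floor 6 mm. It stands with 1 mm gap against the board's +y or -y end, with the board's orientation, and spans its whole width. Origin at the middle of its underside, on the bench.
- gouges: Gouge rack, fixed: a low rack with four gouges lying in it, 300 x 130 mm, nothing higher than 45 mm above the bench, standing against the board's other y end. Origin at the middle of its underside. Not for offcuts.
- batten: Offcut: a plain block sawn from a batten, 45 (x) x 30 (y) x 22 mm (z), about 20 g, lying loose on the board. Origin at its middle.
- rabbet: Offcut: an end of rebated frame moulding with L-shaped section, 50 (x) x 34 (y) x 24 mm (z), about 22 g, lying loose on the board; the step along its -y side is 12 mm high. Origin at the middle of this envelope.
- plug: Offcut: a round hole-saw plug, diameter 40 mm, 20 mm high, about 16 g, lying flat and loose on the board. Origin at its middle.
- panel: Half-carved panel, 90 (x) x 120 (y) x 20 mm, 130 g, loose at the middle of the board. Origin at the middle of its underside. Leave in place.
- rosette: Carved round rosette, diameter 48 mm, 16 mm high, loose on the board at one end of the panel. Origin at the middle of its underside. Leave in place.
- tin: Round metal wax tin, diameter 47 mm, 30 mm high, loose on the board at the other end of the panel. Origin at the middle of its underside. Leave in place.
- mallet: Carver's flat wooden mallet lying on the bench to the right, about 410 mm long, 85 mm wide, 50 mm high. Origin under its neck. Leave in place.
- glue: Glue bottle, diameter 60 mm, 170 mm high, standing on the bench to the right. Origin at the middle of its underside. Leave in place.
- oilstone: Oilstone on a wooden base, 240 x 80 x 40 mm, on the bench to the left. Origin at the middle of its underside. Leave in place.
- gauge: Wooden marking gauge, 240 mm long, 78 mm high, on the bench at the left. Origin under its fence. Leave in place.

How it is judged:
By the outcome, as a careful person would: the job done as asked, in the order asked, and still so for the second after the job is handed in, with the robot touching nothing.
It also fails if it takes over 64 s, if anything falls off the work surface, if the arm or the gripper's body presses on something with over 40 N, if the wrist force passes 120 N, or if a joint passes its speed limit or range.

## Working session

There is one attempt and no reset: what is moved stays moved. The work goes in short steps, Python scripts to look and compute and a tool call to move; the robot and the scene stay as the last step left them, time stands still between calls to the robot, and variables do not carry over. Pictures are saved under pics/ and viewed, at most 10 in all, crops included, and the job is handed in when it is done.

Besides the shell and the picture viewer there is one more tool, called after "Call:" in YAML: its name, and indented under it one key for each argument. play_rows: Moves the arm, as the interface text tells. Its arguments: {"type":"object","properties":{"plan":{"type":"array"}},"required":["plan"]}

```bash
mkdir -p pics
python3 - <<'E'
from workcell import *
import cv2,numpy as np
for n in("top","scene"):
    s=snapshot(n); cv2.imwrite(f"pics/{n}0.png",s["img"][:,:,::-1]); np.savez(f"{n}0.npz",**s); print(s["T"].round(3).tolist(),s["fx"],s["cx"],s["cy"])
st=get_state();print(st["ee_pos"],st["tool_rot"],st["time_s"])
E
```

```text
[[-0.007, -0.998, 0.068, 0.467], [-1.0, 0.006, -0.008, -0.01], [0.008, -0.068, -0.998, 1.579], [0.0, 0.0, 0.0, 1.0]] 537.8506567751045 282.26818084213227 209.3299800141904
[[0.697, 0.625, -0.352, 1.008], [0.717, -0.599, 0.356, -0.429], [0.012, -0.5, -0.866, 1.119], [0.0, 0.0, 0.0, 1.0]] 453.20571146511367 278.99438234574336 204.69484126463416
[0.22676155 0.52787842 0.23052717] [-1.79905641e+02 -1.07589247e-02  1.56748319e+02] 0.1
```

View pics/top0.png

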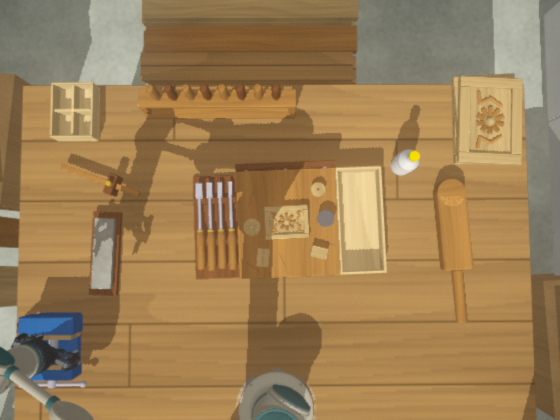

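View pics/scene0.png

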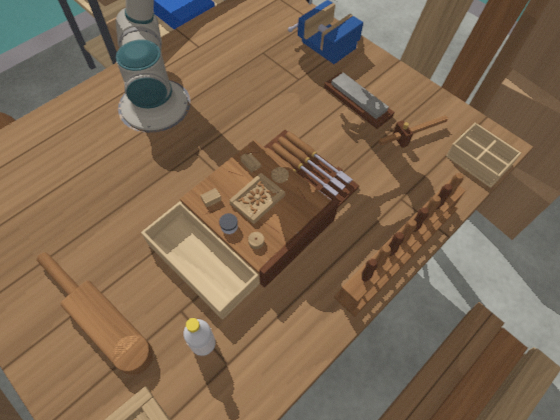

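The top view shows the tray at world -y (u 338–385), with the gouge rack at the left. The plug is at about (318,189) in the far lane, and two blocks are at (319,249) and (263,257) in the near lane. The tin is at (326,218) and the rosette at (252,227).

```bash
cat > h.py <<'E'
import numpy as np,cv2
def cloud(s):
    d=s["depth"];v,u=np.indices(d.shape)
    P=np.stack([(u-s["cx"])/s["fx"]*d,(v-s["cy"])/s["fy"]*d,d,np.ones_like(d)],-1)
    return (P@np.asarray(s["T"]).T)[...,:3]
def blobs(s,lo=.088,hi=.13,box=(160,230,280,345)):
    P=cloud(s);z=P[...,2];m=np.zeros(z.shape,np.uint8);a,b,c,d=box
    m[b-70:c+5,a+70:d]=((z>lo)&(z<hi))[b-70:c+5,a+70:d]
    n,L,st,ce=cv2.connectedComponentsWithStats(m,connectivity=4)
    for i in range(1,n):
        if st[i,4]<15: continue
        Q=P[L==i]; print(ce[i].round(0),st[i,4],"mean",Q.mean(0).round(4),"min",Q.min(0).round(3),"max",Q.max(0).round(3),"rect",[np.round(x,3) for x in cv2.minAreaRect(Q[:,:2].astype(np.float32)*1000)])
E
python3 - <<'E'
from h import *
s=dict(np.load("top0.npz"));blobs(s)
P=cloud(s)
m=(abs(P[...,2]-.08)<.004);m[:160]=0;m[285:]=0;m[:,:230]=0;m[:,345:]=0
print("board",cv2.minAreaRect(P[m][:,:2].astype(np.float32)*1000),np.median(P[m][:,2]))
m=(abs(P[...,2]-.068)<.005);m[:160]=0;m[285:]=0;m[:,:330]=0;m[:,395:]=0
print("rim",cv2.minAreaRect(P[m][:,:2].astype(np.float32)*1000))
c=s["img"][155:285,185:395,::-1];cv2.imwrite("pics/c.png",cv2.resize(c,(798,494),interpolation=2))
E
```

```text
[285. 165.] 706 mean [ 0.6897 -0.0305  0.0998] min [ 0.677 -0.17   0.088] max [0.705 0.109 0.11 ] rect [array([690.142, -30.585]), array([ 20.12 , 279.261]), np.float64(2.012)]
[318. 189.] 163 mean [ 0.6218 -0.1201  0.1   ] min [ 0.604 -0.138  0.09 ] max [ 0.642 -0.102  0.109] rect [array([ 622.823, -119.795]), array([36.476, 38.371]), np.float64(88.807)]
[286. 222.] 1373 mean [ 0.5328 -0.0332  0.0966] min [ 0.486 -0.096  0.088] max [0.579 0.029 0.11 ] rect [array([533.079, -34.421]), array([ 90.116, 122.457]), np.float64(2.967)]
[326. 218.] 230 mean [ 0.542  -0.1404  0.1101] min [ 0.52  -0.164  0.099] max [ 0.564 -0.119  0.117] rect [array([ 542.043, -141.526]), array([44.74 , 44.072]), np.float64(89.09)]
[252. 227.] 185 mean [0.5194 0.0622 0.0932] min [0.497 0.04  0.088] max [0.542 0.087 0.102] rect [array([519.385,  61.678]), array([44.178, 44.607]), np.float64(66.222)]
[319. 252.] 183 mean [ 0.449  -0.1217  0.1021] min [ 0.43  -0.147  0.094] max [ 0.466 -0.097  0.11 ] rect [array([ 448.891, -122.047]), array([45.676, 29.768]), np.float64(75.864)]
[263. 257.] 218 mean [0.4358 0.0318 0.0992] min [0.409 0.013 0.088] max [0.461 0.051 0.111] rect [array([435.404,  32.831]), array([36.268, 49.729]), np.float64(83.527)]
board ((532.3856811523438, -36.29400634765625), (301.4640808105469, 279.8665771484375), 1.948410153388977) 0.08021659418505411
rim ((538.6607666015625, -230.08135986328125), (299.9093933105469, 154.85487365722656), 2.057476043701172)
```

View pics/c.png

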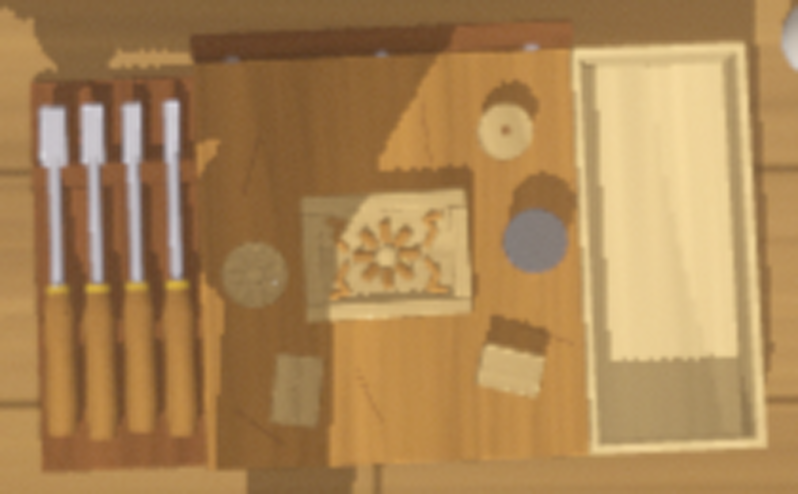

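The crop confirms it: the rabbet is in the near lane by the rosette, the batten is near the tray, and the plug is in the far lane. Board yaw is about 2°, with its centre at (0.531,-0.036). I'll turn the tool so that its x lies along board +y and its y along board +x, then go to a point between the rabbet and the batten.

Call:
play_rows:
  plan:
    - [0,0,0,0,0,8.1,0.01]
    - [0,0,0,0,0,8.1,0.01]
    - [0,0,0,0,0,8.1,0.01]
    - [0,0,0,0,0,8.1,0.01]
    - [0,0,0,0,0,8.1,0.01]
    - [0,0,0,0,0,8.1,0.01]
    - [0,0,0,0,0,8.1,0.01]
    - [0,0,0,0,0,8.1,0.01]
    - [0,0,0,0,0,0,0.01]

```text
time_s: 1.0
ee_pos: [0.2269, 0.5281, 0.2308]
tool_rot: [-180.0, 0.0, 92.0]
ft_force: [-0.0, -0.4, 0.4]
width: 0.0095
grip_force: 0.0
```

Call:
play_rows:
  plan:
    - [-0.02,0.007,0,0,0,0,0.01]
    - [-0.04,0.013,0,0,0,0,0.01]
    - [-0.04,0.013,0,0,0,0,0.01]
    - [-0.04,0.013,0,0,0,0,0.01]
    - [-0.04,0.013,0,0,0,0,0.01]
    - [-0.04,0.013,0,0,0,0,0.01]
    - [-0.04,0.013,0,0,0,0,0.01]
    - [-0.04,0.013,0,0,0,0,0.01]
    - [-0.04,0.013,0,0,0,0,0.01]
    - [-0.04,0.013,0,0,0,0,0.01]
    - [-0.04,0.013,0,0,0,0,0.01]
    - [-0.04,0.013,0,0,0,0,0.01]
    - [-0.04,0.013,0,0,0,0,0.01]
    - [-0.04,0.013,0,0,0,0,0.01]
    - [-0.04,0.013,0,0,0,0,0.01]
    - [-0.014,0.009,0,0,0,0,0.01]
    - [0,0,0,0,0,0,0.01]
    - [0,0,0,0,0,0,0.01]

```text
time_s: 2.8
ee_pos: [0.4445, -0.0578, 0.2309]
tool_rot: [-179.9, -0.1, 92.0]
ft_force: [-0.9, 0.8, -1.0]
width: 0.0099
grip_force: 0.0
```

Call:
play_rows:
  plan:
    - [0,0.002,0.03,0,0,0,0.01]
    - [0,0,0.04,0,0,0,0.01]
    - [0,0,0.04,0,0,0,0.01]
    - [0,0,0.025,0,0,0,0.01]
    - [0,0,0.01,0,0,0,0.01]
    - [0,0,0,0,0,0,0.01]
    - [0,0,0,0,0,0,0.01]

```text
time_s: 3.5
ee_pos: [0.4479, -0.0581, 0.0874]
tool_rot: [179.9, 0.0, 92.0]
ft_force: [-0.1, -0.8, -0.6]
width: 0.0098
grip_force: 0.0
```

Call:
play_rows:
  plan:
    - [-0.008,0,0,0,0,0,0.01]
    - [-0.008,0,0,0,0,0,0.01]
    - [-0.008,0,0,0,0,0,0.01]
    - [-0.006,0,0,0,0,0,0.01]
    - [-0.006,0,0,0,0,0,0.01]
    - [-0.006,0,0,0,0,0,0.01]
    - [-0.006,0,0,0,0,0,0.01]
    - [-0.006,0,0,0,0,0,0.01]
    - [-0.006,0,0,0,0,0,0.01]
    - [0,0,0,0,0,0,0.01]

```text
time_s: 4.5
ee_pos: [0.4494, -0.1193, 0.0863]
tool_rot: [180.0, 0.0, 91.9]
ft_force: [0.3, -0.1, -0.2]
width: 0.0101
grip_force: 0.0
```

Run:
```python
from workcell import *
from h import *
s=snapshot("scene");cv2.imwrite("pics/s1.png",cv2.resize(s["img"][130:330,130:380,::-1],(750,600),interpolation=2))
```

```text
(no output)
```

View pics/s1.png

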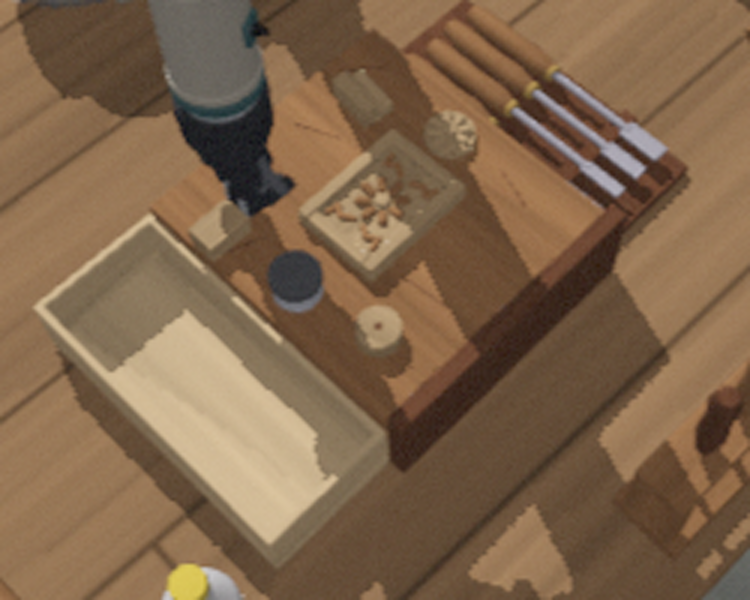

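The batten sits squarely in front of the fingers at the board's end (crop 220,230), and everything else is undisturbed. I'll keep pushing it over the edge.

Call:
play_rows:
  plan:
    - [-0.008,0,0,0,0,0,0.01]
    - [-0.008,0,0,0,0,0,0.01]
    - [-0.008,0,0,0,0,0,0.01]
    - [-0.008,0,0,0,0,0,0.01]
    - [-0.008,0,0,0,0,0,0.01]
    - [-0.008,0,0,0,0,0,0.01]
    - [-0.008,0,0,0,0,0,0.01]
    - [-0.008,0,0,0,0,0,0.01]
    - [-0.008,0,0,0,0,0,0.01]
    - [-0.008,0,0,0,0,0,0.01]
    - [-0.008,0,0,0,0,0,0.01]
    - [-0.008,0,0,0,0,0,0.01]
    - [-0.004,0,0,0,0,0,0.01]
    - [0,0,0,0,0,0,0.01]
    - [0,0,0,0,0,0,0.01]

```text
time_s: 6.05
ee_pos: [0.4524, -0.2183, 0.0862]
tool_rot: [-180.0, -0.0, 91.9]
ft_force: [0.6, 0.4, -0.4]
width: 0.0102
grip_force: 0.0
```

Run:
```python
from workcell import *
from h import *
s=snapshot("scene");cv2.imwrite("pics/s2.png",cv2.resize(s["img"][130:330,130:380,::-1],(750,600),interpolation=2))
```

```text
(no output)
```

View pics/s2.png

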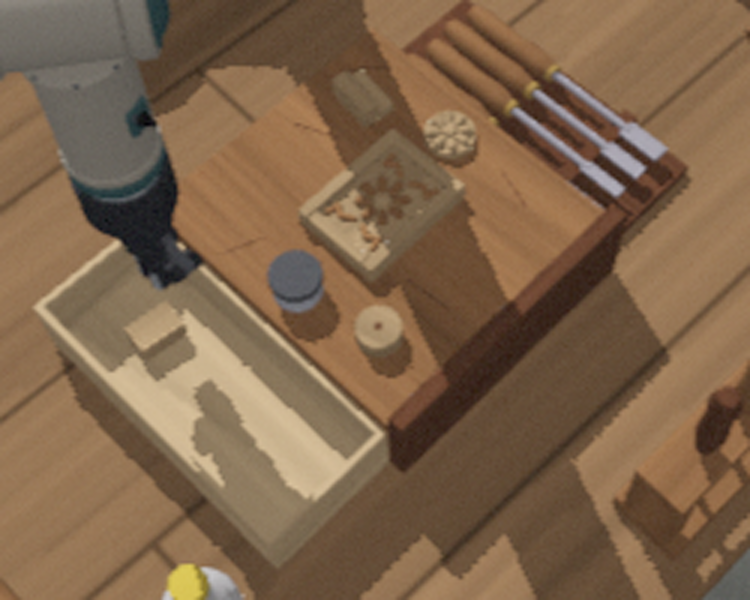

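The batten lies in the tray (crop 157,325). Next I'll raise the tool, go behind the rabbet and lower.

Call:
play_rows:
  plan:
    - [0,0,-0.03,0,0,0,0.01]
    - [0,0,-0.04,0,0,0,0.01]
    - [0.025,-0.004,0,0,0,0,0.01]
    - [0.04,-0.004,0,0,0,0,0.01]
    - [0.04,0,0,0,0,0,0.01]
    - [0.04,0,0,0,0,0,0.01]
    - [0.04,0,0,0,0,0,0.01]
    - [0.04,0,0,0,0,0,0.01]
    - [0.04,0,0,0,0,0,0.01]
    - [0.03,0,0,0,0,0,0.01]
    - [0.01,0,0,0,0,0,0.01]
    - [0,0,0,0,0,0,0.01]
    - [0,0,0,0,0,0,0.01]

```text
time_s: 7.4
ee_pos: [0.4341, 0.0855, 0.1563]
tool_rot: [-180.0, 0.0, 92.0]
ft_force: [0.6, -0.4, -0.0]
width: 0.0098
grip_force: 0.0
```

Call:
play_rows:
  plan:
    - [0,0,0.025,0,0,0,0.01]
    - [0,0,0.025,0,0,0,0.01]
    - [0,0,0.015,0,0,0,0.01]
    - [0,0,0.005,0,0,0,0.01]
    - [0,0,0,0,0,0,0.01]
    - [0,0,0,0,0,0,0.01]

```text
time_s: 8.0
ee_pos: [0.435, 0.0855, 0.0869]
tool_rot: [179.9, 0.0, 91.9]
ft_force: [-0.8, -0.7, 0.4]
width: 0.0098
grip_force: 0.0
```

Call:
play_rows:
  plan:
    - [-0.008,0,0,0,0,0,0.01]
    - [-0.006,0,0,0,0,0,0.01]
    - [-0.006,0,0,0,0,0,0.01]
    - [-0.006,0,0,0,0,0,0.01]
    - [-0.006,0,0,0,0,0,0.01]
    - [-0.008,0,0,0,0,0,0.01]
    - [-0.008,0,0,0,0,0,0.01]
    - [-0.008,0,0,0,0,0,0.01]
    - [-0.008,0,0,0,0,0,0.01]
    - [-0.008,0,0,0,0,0,0.01]
    - [-0.008,0,0,0,0,0,0.01]
    - [-0.008,0,0,0,0,0,0.01]
    - [-0.008,0,0,0,0,0,0.01]
    - [-0.004,0,0,0,0,0,0.01]
    - [0,0,0,0,0,0,0.01]

```text
time_s: 9.5
ee_pos: [0.4377, -0.0144, 0.0863]
tool_rot: [180.0, 0.0, 91.9]
ft_force: [0.3, 0.2, 0.0]
width: 0.0101
grip_force: 0.0
```

Run:
```python
from workcell import *
from h import *
s=snapshot("scene");cv2.imwrite("pics/s3.png",cv2.resize(s["img"][130:330,130:380,::-1],(750,600),interpolation=2))
```

```text
(no output)
```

View pics/s3.png

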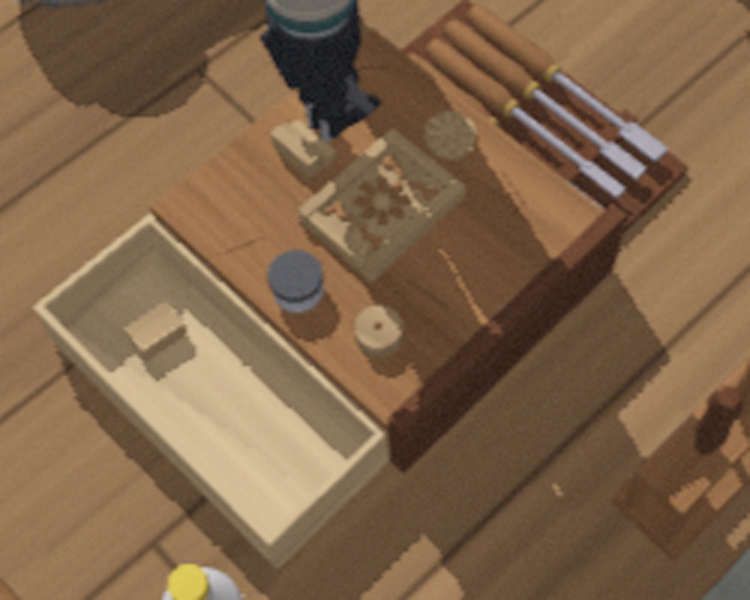

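The rabbet is square against the fingers (crop 300,150) and clear of the panel, so I'll carry on over the edge.

Call:
play_rows:
  plan:
    - [-0.008,0,0,0,0,0,0.01]
    - [-0.01,0,0,0,0,0,0.01]
    - [-0.01,0,0,0,0,0,0.01]
    - [-0.01,0,0,0,0,0,0.01]
    - [-0.01,0,0,0,0,0,0.01]
    - [-0.01,0,0,0,0,0,0.01]
    - [-0.01,0,0,0,0,0,0.01]
    - [-0.01,0,0,0,0,0,0.01]
    - [-0.01,0,0,0,0,0,0.01]
    - [-0.01,0,0,0,0,0,0.01]
    - [-0.01,0,0,0,0,0,0.01]
    - [-0.01,0,0,0,0,0,0.01]
    - [-0.008,0,0,0,0,0,0.01]
    - [-0.006,0,0,0,0,0,0.01]

```text
time_s: 10.95
ee_pos: [0.4421, -0.1465, 0.0863]
tool_rot: [180.0, -0.0, 91.9]
ft_force: [1.3, 0.6, 0.8]
width: 0.01
grip_force: 0.1
```

Call:
play_rows:
  plan:
    - [-0.008,0,0,0,0,0,0.01]
    - [-0.008,0,0,0,0,0,0.01]
    - [-0.008,0,0,0,0,0,0.01]
    - [-0.008,0,0,0,0,0,0.01]
    - [-0.008,0,0,0,0,0,0.01]
    - [-0.008,0,0,0,0,0,0.01]
    - [-0.008,0,0,0,0,0,0.01]
    - [-0.008,0,0,0,0,0,0.01]
    - [-0.005,0,0,0,0,0,0.01]
    - [0,0,0,0,0,0,0.01]
    - [0,0,0,0,0,0,0.01]

```text
time_s: 12.05
ee_pos: [0.4443, -0.2146, 0.0862]
tool_rot: [-180.0, -0.0, 91.9]
ft_force: [-0.6, 0.8, 0.4]
width: 0.0098
grip_force: 0.0
```

Run:
```python
from workcell import *
from h import *
s=snapshot("scene");cv2.imwrite("pics/s4.png",cv2.resize(s["img"][130:330,130:380,::-1],(750,600),interpolation=2))
```

```text
(no output)
```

View pics/s4.png

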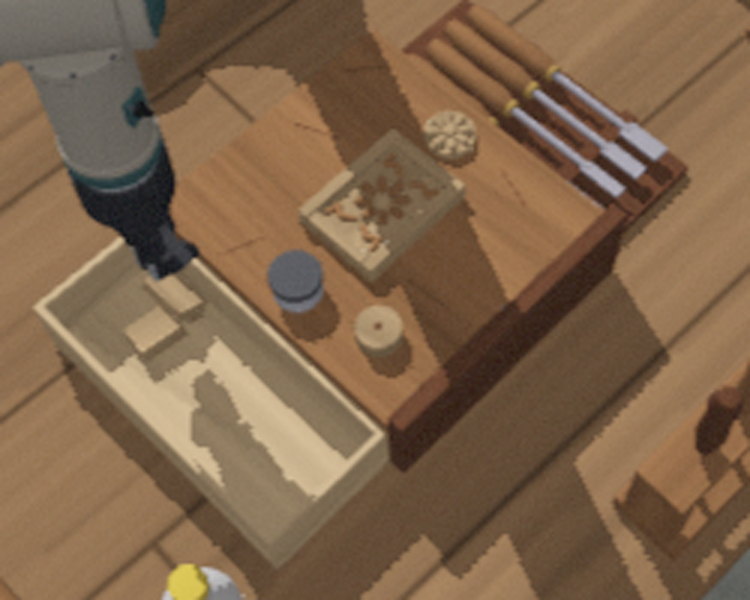

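Both blocks are in the tray (crop 175,295 and 150,330), and the rosette, panel and tin haven't moved. Now the plug, with the fingers slightly open to cradle it.

Call:
play_rows:
  plan:
    - [0,0,-0.04,0,0,0,0.022]
    - [0,0,-0.04,0,0,0,0.022]
    - [0.015,0.02,0,0,0,0,0.022]
    - [0.03,0.038,0,0,0,0,0.022]
    - [0.03,0.038,0,0,0,0,0.022]
    - [0.03,0.038,0,0,0,0,0.022]
    - [0.025,0.03,0,0,0,0,0.022]
    - [0.015,0.018,0,0,0,0,0.022]
    - [0,0,0,0,0,0,0.022]
    - [0,0,0,0,0,0,0.022]
    - [0,0,0,0,0,0,0.022]

```text
time_s: 13.2
ee_pos: [0.6202, -0.0641, 0.1661]
tool_rot: [-179.9, 0.0, 91.9]
ft_force: [-0.2, 0.1, -0.3]
width: 0.022
grip_force: 0.0
```

Call:
play_rows:
  plan:
    - [0,0,0.025,0,0,0,0.022]
    - [0,0,0.025,0,0,0,0.022]
    - [0,0,0.02,0,0,0,0.022]
    - [0,0,0.01,0,0,0,0.022]
    - [0,0,0,0,0,0,0.022]
    - [0,0,0,0,0,0,0.022]

```text
time_s: 13.8
ee_pos: [0.6216, -0.0642, 0.0871]
tool_rot: [179.9, 0.0, 91.9]
ft_force: [0.1, -0.1, 0.1]
width: 0.0217
grip_force: 0.0
```

Call:
play_rows:
  plan:
    - [-0.006,0,0,0,0,0,0.022]
    - [-0.006,0,0,0,0,0,0.022]
    - [-0.006,0,0,0,0,0,0.022]
    - [-0.006,0,0,0,0,0,0.022]
    - [-0.006,0,0,0,0,0,0.022]
    - [-0.006,0,0,0,0,0,0.022]
    - [-0.006,0,0,0,0,0,0.022]
    - [-0.006,0,0,0,0,0,0.022]
    - [-0.006,0,0,0,0,0,0.022]
    - [-0.006,0,0,0,0,0,0.022]

```text
time_s: 14.8
ee_pos: [0.6235, -0.124, 0.0863]
tool_rot: [180.0, -0.0, 91.9]
ft_force: [-0.4, 0.6, 0.1]
width: 0.0222
grip_force: 0.3
```

Call:
play_rows:
  plan:
    - [-0.008,0,0,0,0,0,0.022]
    - [-0.008,0,0,0,0,0,0.022]
    - [-0.008,0,0,0,0,0,0.022]
    - [-0.008,0,0,0,0,0,0.022]
    - [-0.008,0,0,0,0,0,0.022]
    - [-0.008,0,0,0,0,0,0.022]
    - [-0.008,0,0,0,0,0,0.022]
    - [-0.008,0,0,0,0,0,0.022]
    - [-0.008,0,0,0,0,0,0.022]
    - [-0.008,0,0,0,0,0,0.022]
    - [-0.008,0,0,0,0,0,0.022]
    - [-0.002,0,0,0,0,0,0.022]
    - [0,0,0,0,0,0,0.022]

```text
time_s: 16.1
ee_pos: [0.6265, -0.2139, 0.0863]
tool_rot: [180.0, -0.0, 91.9]
ft_force: [0.3, 0.5, -0.1]
width: 0.0221
grip_force: 0.0
```

Call:
play_rows:
  plan:
    - [0,0,-0.03,0,0,0,0.022]
    - [0,0,-0.04,0,0,0,0.022]
    - [0,0,-0.04,0,0,0,0.022]
    - [0,0,-0.03,0,0,0,0.022]
    - [0,0,0,0,0,0,0.022]
    - [0,0,0,0,0,0,0.022]
    - [0,0,0,0,0,0,0.022]
    - [0,0,0,0,0,0,0.022]
    - [0,0,0,0,0,0,0.022]

```text
time_s: 17.0
ee_pos: [0.6259, -0.2132, 0.2247]
tool_rot: [-179.9, -0.1, 92.0]
ft_force: [0.3, 0.1, 0.1]
width: 0.0219
grip_force: 0.0
```

Run:
```python
from workcell import *
from h import *
s=snapshot("scene");cv2.imwrite("pics/s5.png",cv2.resize(s["img"][130:330,130:380,::-1],(750,600),interpolation=2))
blobs(snapshot("top"))
```

```text
[285. 165.] 709 mean [ 0.6895 -0.0302  0.1   ] min [ 0.677 -0.17   0.089] max [0.704 0.108 0.111] rect [array([689.669, -30.684]), array([ 21.448, 278.724]), np.float64(1.769)]
[286. 222.] 1372 mean [ 0.533  -0.0332  0.0969] min [ 0.486 -0.095  0.088] max [0.582 0.028 0.109] rect [array([534.018, -33.096]), array([ 92.09 , 119.948]), np.float64(3.011)]
[323. 217.] 138 mean [ 0.5444 -0.1328  0.1104] min [ 0.52  -0.152  0.103] max [ 0.564 -0.119  0.117] rect [array([ 545.132, -131.927]), array([26.978, 45.678]), np.float64(69.449)]
[252. 227.] 196 mean [0.5196 0.0625 0.0935] min [0.497 0.04  0.088] max [0.542 0.084 0.103] rect [array([519.349,  62.144]), array([44.468, 44.289]), np.float64(89.341)]
```

View pics/s5.png

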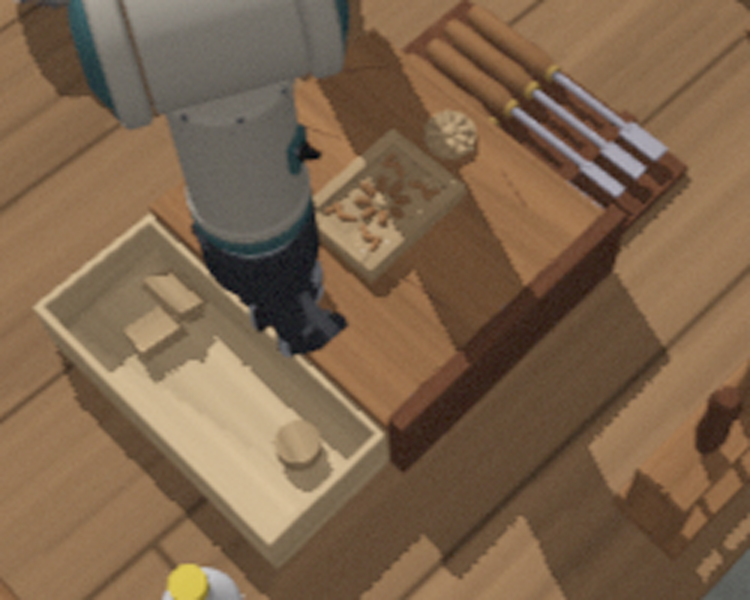

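All three offcuts lie in the tray (plug at crop 298,443). The rosette, panel and tin are where they were measured at the start, and the arm is clear.

```bash
python3 -c "
from workcell import *
print(sign_off())"
```

```text
the job is handed in; nothing more can be done
None
```

All three offcuts were swept off the board into the scrap tray by pushing only, in about 17 s; the panel, rosette and tin are where they started, nothing else was touched, and the job is handed in.

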